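# Sort the worktop: pantry things in the dish, household things on the tray

## Task

Sort the handful of things standing about on the worktop. Stand the pantry things (jam jar, spice jar and pepper mill) upright inside the white dish, and the household things (kitchen timer and tea light) upright on the floor of the green tray, each resting flat on the bottom; do not knock any of them over, and leave the glass, the mug and the spoon where they are.

Things in the scene. Friction and masses are not known exactly. Their poses are not given: they have to be found in the camera images.
- dish: White rectangular open dish, fixed to the worktop: 130 mm (its x) x 220 mm (its y) outside, 40 mm high, vertical walls 5 mm thick, flat inner floor 5 mm above the worktop and 120 x 210 mm in size. Origin: centre of the underside. Takes the three pantry things in a row along its y, about 10 mm apart and from the end walls; the tall mill is best set down last.
- tray: Green shallow rectangular tray, fixed to the worktop: 141 mm (its x) x 201 mm (its y) over the rim, 22 mm high; flat floor 4 mm above the worktop, 104 mm (x) x 164 mm (y) in size, inside sloping sides. Origin: centre of the underside.
- jam_jar: Squat jam jar with a green lid, standing upright and closed; 66 mm diameter (about 64 mm at the body, 62 mm at the lid), 99 mm tall, 0.45 kg. Origin: centre of the base, z up along its axis. Pantry thing.
- spice_jar: Slim spice jar with a red cap, much thinner than the jam jar, standing upright and closed; 42 mm diameter at the body, 45 mm at the cap (above 85 mm), 106 mm tall, 0.11 kg. Origin: centre of the base, z up along its axis. Pantry thing.
- pepper_mill: Dark brown turned wooden pepper mill, standing upright, 170 mm tall, 0.18 kg: base 58 mm diameter, body up to 122 mm, above it a round head about 48 mm diameter at its widest, from 123 to 159 mm (it does not turn; the place to grip), and a 12 mm top nut up to 170 mm. Origin: centre of the base, z up along its axis. Pantry thing.
- timer: Clockwork kitchen timer with a red round foot: foot 64 mm diameter and 24 mm high, above it a white dial disc 60 mm diameter up to 39 mm, on that a round grip knob 36 mm diameter from 39 to 55 mm (the top); 0.12 kg. The dial does not turn. Origin: centre of the base, z up. Household thing.
- tea_light: Tea light: flat round candle with red wax in a silvery metal cup, 38 mm diameter, 15 mm high, 0.015 kg. Origin: centre of the base, z up. Household thing.
- glass: Clear drinking tumbler, 76 mm diameter, 86 mm tall, standing upright behind the work; bystander. Origin: centre of the base.
- mug: White mug with black dots and a handle, 82 x 114 mm, 91 mm tall, standing behind the work; bystander. Origin: centre of the base.
- spoon: Metal dessert spoon 188 mm long (along its x), lying on the worktop at the left of the robot; bystander. Origin: centre of the underside.
Things that resemble listed ones, but are neither listed nor needed, are in the scene too. Leave any blue or yellow look-alike of the jam_jar alone.

How it is judged:
By the outcome, as a careful person would: the job done as asked, in the order asked, and still so for the second after the job is handed in, with the robot touching nothing.
It also fails if it takes over 115 s, if anything falls off the work surface, if the arm or the gripper's body presses on something with over 40 N, if the wrist force passes 120 N, or if a joint passes its speed limit or range.

## Robot

A 7-joint arm with a two-finger parallel gripper is mounted at the origin on a cart in front of the work surface, level with it; the furniture and walls round the work are solid. World frame = base frame: x ahead of the robot, y to its left, z up, the work surface at z = 0. Lengths are in m, angles in rad, forces in N, time in s.
With the tool pointing down it reaches from about 0.4 to 0.85 m from the base axis. Payload 4.5 kg.
Tool frame: the origin (TCP) lies at the very end of the fingers, on their centre line; the grasp point (between the pads) lies 19 mm behind it; z points along the fingers, y is the line along which they close (so a half turn about z gives the same grasp; the last joint's range is limited). The gripper opens to 88 mm and grips with 3 to 60 N. Pads are 18 mm wide; open, the fingers measure 123 mm over their backs; the gripper's body (75 mm by 187 mm) begins 45 mm behind the grasp point.
Start: joints at [1.351, 0.689, -0.195, 1.565, 0.157, 0.902, -0.215], TCP at [0.157, -0.605, 0.239] pointing down, gripper open.
Joint ranges: [-3.01, 3.01], [-0.46, 2.08], [-1.47, 1.51], [0.13, 2.56], [-1, 4.14], [0.04, 2.09], [-2.66, 2.66]. Speed limits (rad/s): [2.57, 2.57, 3.14, 3.14, 3.14, 3.14, 3.14].

## Interface

Orientations are given as a unit quaternion [w, x, y, z].
In Python, from plant import status, read_camera, workorder, look_for gives the robot as it stands.
- The arm moves only by the tool drive_tool, never from a script. Its argument "increments" is a list of rows, each a list of 7 numbers: the shift along the tool's x, y, z in units of 60 mm (1.0 is 60 mm), then the turn, a rotation vector about the tool's x, y, z in units of 6 degrees (1.0 is 6 degrees), then the finger opening in mm, from 0 to 88.1. A call has 1 to 10 rows; each row is the pose to reach, as a shift and turn from the pose commanded when the call began, along the tool's axes at that moment; what a row does not reach only later rows make up. A row lasts 1/8 s, in which the tool goes at most 62.5 mm and 10.7 degrees, less where a joint would pass 70% of its speed; a pose out of reach is approached as far as the arm can. A call with a gripper value outside its range is refused whole. The fingers move at their own pace and stop on an object; "squeeze" is the grip in N (left out, the last holds). Time passes only in rows, so rows that repeat a pose let the fingers close. It gives the time, the measured TCP pose, the force, the opening and the grip force at its end, in the units of the state.
- status.sense(): the state, without advancing time (a new reading comes with each control period).
- read_camera(name): name is "scene" or "top"; returns a dict with "image" (420x560x3 uint8, red, green, blue), "range_z" (420x560 float32, m along the optical axis (not along the pixel's ray), 0 where there is no reading), "vfov" (degrees; the focal length in pixels is half the picture's height over the tangent of half this angle, whatever the lens; pixels are square), "cx", "cy" (the principal point, pixels), "pose" (4x4, takes a point from camera to world coordinates). Camera axes: x right, y down, z forward; pixel columns grow to the right and rows downward; lengths in m; the calibration is good to about 2 mm. A picture is of the moment at which its call begins.
- workorder.close_job(): hands the job in; it is judged then, once.
Trained networks look in the newest picture that a camera, given by its name, has taken for a name from the list of things; names that differ only in an ending like _2 or _b are one class to them, and where a whole thing is asked for, a point or a joint stands for the part that bears it (a point fixed in the world has none). Each returns a list of dicts, best first, with "score" (0 to 1); they miss things now and then, are a little off and sometimes report something else, mostly with a low value. They report only what shows in the picture. A call takes as long as a camera call. They do not tell look-alikes from the thing itself.
- look_for(label, camera): "uv" ([column, row] in pixels, amid what is visible of it).
The state is a dict: "time_s": time; "q": joint angles; "qd": joint speeds; "joint_torque": joint torques, N m; "eef_pos": TCP position; "ee_rot": TCP orientation; "contact_force": force on the tool from outside, world axes, zero at the start; "wrist_torque": the same for the moment, N m; "gripper_width": finger opening in m; "grip_force": force on a finger pad.
Only numpy, scipy, OpenCV 4.12 (cv2) and the standard library are available. Lean on these libraries where they do the work, as an engineer would, in place of code of your own. Each camera call takes 0.05 s, during which the arm holds its last target. There are 200 camera calls.

## Working session

There is one attempt and no reset: what is moved stays moved. The work goes in short steps, Python scripts to look and compute and a tool call to move; the robot and the scene stay as the last step left them, time stands still between calls to the robot, and variables do not carry over. Pictures are saved under pics/ and viewed, at most 14 in all, crops included, and the job is handed in when it is done.

Besides the shell and the picture viewer there is one more tool, called after "Request:" as a command line: name --pt "numbers of a row" for each row, then --argument value for the rest. drive_tool: Moves the arm, as the interface text tells. Its arguments: {"type":"object","properties":{"increments":{"type":"array","items":{"type":"array","items":{"type":"number"}}},"squeeze":{"type":"number"}},"required":["increments"]}

```bash
mkdir -p pics; ls; cat > h.py <<'E'
import numpy as np,cv2
from plant import status, read_camera, workorder, look_for
def cam(n,png=None):
    c=read_camera(n)
    if png: cv2.imwrite('pics/'+png,c['image'][:,:,::-1])
    return c
def cloud(c):
    d=c['range_z'];h,w=d.shape;f=h/2/np.tan(np.radians(c['vfov'])/2)
    v,u=np.mgrid[:h,:w];P=np.stack([(u-c['cx'])/f*d,(v-c['cy'])/f*d,d],-1)
    W=P@c['pose'][:3,:3].T+c['pose'][:3,3];W[d==0]=np.nan;return W
E
python3 - <<'E'
from h import *
for n in['top','scene']:
    c=cam(n,n+'0.png');W=cloud(c);print(n,c['pose'].round(3).tolist(),c['vfov'],c['cx'],c['cy'])
    for l in['dish','tray','jam_jar','spice_jar','pepper_mill','timer','tea_light','glass','mug','spoon']:
        for r in look_for(l,n)[:4]:
            u,v=r['uv'];print(l,round(r['score'],2),np.round([u,v]),W[int(v),int(u)].round(3))
s=status.sense();print(s['eef_pos'],s['ee_rot'],s['time_s'],s['contact_force'])
E
```

```text
pics
top [[-0.026, -0.991, 0.134, 0.389], [-1.0, 0.027, 0.002, 0.113], [-0.006, -0.134, -0.991, 1.265], [0.0, 0.0, 0.0, 1.0]] 46.73025166846413 270.7916851216363 200.38479142255258
dish 0.68 [156. 226.] [0.503 0.419 0.004]
dish 0.64 [267. 144.] [0.676 0.121 0.151]
tray 0.79 [373. 171.] [ 0.63  -0.153  0.003]
jam_jar 0.96 [301. 189.] [0.575 0.044 0.098]
jam_jar 0.95 [400. 106.] [ 0.774 -0.208  0.098]
jam_jar 0.77 [231. 113.] [0.771 0.211 0.098]
jam_jar 0.66 [159. 225.] [0.503 0.409 0.004]
spice_jar 0.92 [334. 238.] [ 0.451 -0.032  0.104]
pepper_mill 0.58 [266. 145.] [0.673 0.124 0.143]
timer 0.67 [230. 183.] [0.6   0.218 0.054]
timer 0.66 [329. 111.] [ 0.796 -0.046  0.006]
timer 0.63 [265. 217.] [0.516 0.135 0.003]
tea_light 0.45 [267. 221.] [0.508 0.127 0.008]
mug 0.86 [325. 113.] [ 0.79  -0.035  0.009]
spoon 0.84 [169. 294.] [0.326 0.383 0.012]
spoon 0.2 [300. 189.] [0.572 0.044 0.099]
scene [[-0.668, -0.471, 0.576, -0.244], [-0.744, 0.406, -0.532, 0.833], [0.017, -0.783, -0.621, 0.887], [0.0, 0.0, 0.0, 1.0]] 45.306313309313 278.2731035064129 207.0703072438813
dish 0.88 [201. 269.] [0.519 0.384 0.003]
dish 0.62 [338. 197.] [ 0.443 -0.02   0.067]
tray 0.78 [322. 166.] [ 0.649 -0.172  0.   ]
tray 0.48 [245. 319.] [ 0.331  0.396 -0.002]
jam_jar 0.98 [302. 132.] [ 0.773 -0.2    0.059]
jam_jar 0.96 [288. 189.] [0.559 0.057 0.07 ]
spice_jar 0.98 [340. 199.] [ 0.44  -0.021  0.065]
pepper_mill 0.97 [240. 180.] [0.673 0.134 0.07 ]
timer 0.73 [230. 220.] [0.592 0.234 0.034]
tea_light 0.42 [280. 223.] [0.522 0.122 0.007]
glass 0.6 [187. 219.] [0.666 0.32  0.034]
mug 0.96 [262. 148.] [ 0.747 -0.01   0.086]
mug 0.35 [230. 218.] [0.593 0.233 0.039]
spoon 0.64 [246. 317.] [0.334 0.393 0.   ]
[ 0.15693835 -0.60499166  0.23875542] [4.37712766e-05 9.91958281e-01 1.26565267e-01 3.43812322e-06] 1.1 [-0.75424481 -0.08532909  0.32521822]
```

View pics/top0.png

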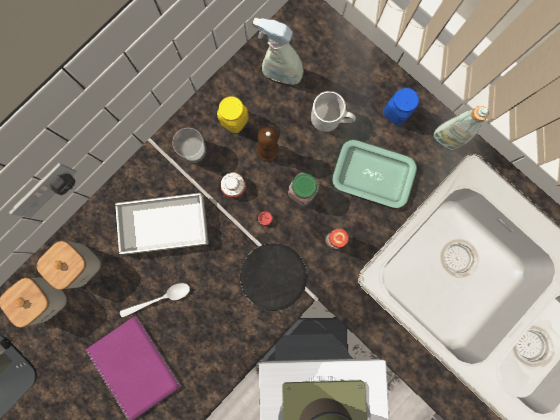

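View pics/scene0.png

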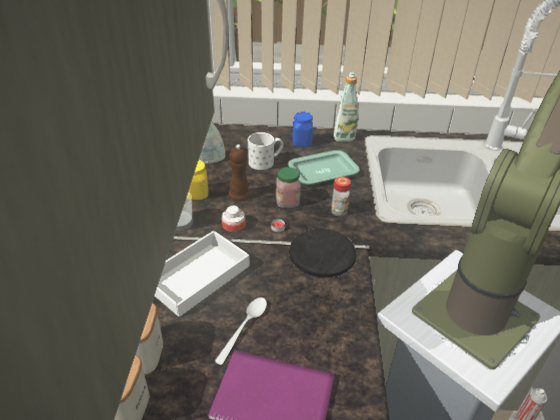

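The views show the jam jar at (304,186), spice jar (338,238), mill (267,143), timer (233,185), tea light (265,218), dish (162,223) and tray (375,174). The blue jar at (402,106) and the yellow one at (233,115) are the look-alikes.

```bash
cat >> h.py <<'E'
def blob(W,xy,zr,r=.05):
    m=(np.hypot(W[...,0]-xy[0],W[...,1]-xy[1])<r)&(W[...,2]>zr[0])&(W[...,2]<zr[1])
    p=W[m]
    if len(p)<5: return None
    (cx,cy),R=cv2.minEnclosingCircle(p[:,:2].astype(np.float32))
    return np.round([cx,cy,R,*np.median(p,0),len(p)],4)
E
python3 - <<'E'
from h import *
T,S=cam('top'),cam('scene');Wt,Ws=cloud(T),cloud(S)
for n,xy,zr in [('jam',(.575,.044),(.092,.106)),('spice',(.451,-.032),(.098,.112)),('millhead',(.674,.123),(.13,.166)),('millnut',(.674,.123),(.162,.176)),('timerknob',(.6,.218),(.048,.062)),('timerdial',(.6,.218),(.032,.06)),('tea',(.515,.132),(.008,.022)),('glass',(.67,.33),(.02,.1)),('mug',(.78,-.02),(.08,.1)),('yellow',(.771,.211),(.09,.11)),('blue',(.774,-.208),(.09,.11))]:
    print(n,blob(Wt,xy,zr),blob(Ws,xy,zr))
for n,c,r,zr in [('dish',(.5,.41),.14,(.034,.046)),('tray',(.64,-.155),.135,(.015,.03))]:
    for W in(Wt,Ws):
        m=(np.hypot(W[...,0]-c[0],W[...,1]-c[1])<r)&(W[...,2]>zr[0])&(W[...,2]<zr[1])
        p=W[m][:,:2].astype(np.float32);print(n,len(p),cv2.minAreaRect(p),np.percentile(W[m][:,2],[5,50,95]).round(4))
m=(np.abs(Wt[...,2])<.02);print('table z',np.nanmedian(Wt[...,2][m]))
for W in(Wt,Ws):
    m=(W[...,2]>.2);p=W[m];H,xe,ye=np.histogram2d(p[:,0],p[:,1],bins=[np.arange(-.4,1.6,.2),np.arange(-1,1.2,.2)]);print(H.astype(int))
E
```

```text
jam [5.817e-01 3.440e-02 3.090e-02 5.805e-01 3.470e-02 9.830e-02 4.920e+02] [5.803e-01 3.900e-02 3.200e-02 5.782e-01 3.990e-02 9.760e-02 2.480e+02]
spice [ 4.519e-01 -4.240e-02  2.230e-02  4.514e-01 -4.210e-02  1.061e-01
  2.720e+02] [ 4.496e-01 -3.910e-02  2.430e-02  4.482e-01 -3.710e-02  1.051e-01
  1.600e+02]
millhead [6.937e-01 1.208e-01 2.520e-02 6.880e-01 1.207e-01 1.522e-01 3.270e+02] [6.870e-01 1.256e-01 2.410e-02 6.810e-01 1.310e-01 1.478e-01 2.190e+02]
millnut [6.932e-01 1.206e-01 6.200e-03 6.922e-01 1.206e-01 1.676e-01 2.400e+01] [6.907e-01 1.234e-01 6.200e-03 6.899e-01 1.240e-01 1.670e-01 1.600e+01]
timerknob [6.007e-01 2.153e-01 1.750e-02 5.995e-01 2.154e-01 5.370e-02 1.400e+02] [5.970e-01 2.176e-01 1.810e-02 5.956e-01 2.197e-01 5.360e-02 9.300e+01]
timerdial [6.004e-01 2.147e-01 2.980e-02 5.986e-01 2.131e-01 3.770e-02 3.800e+02] [5.979e-01 2.183e-01 3.050e-02 5.905e-01 2.245e-01 3.910e-02 2.620e+02]
tea [5.130e-01 1.335e-01 1.920e-02 5.151e-01 1.348e-01 1.040e-02 7.400e+01] [5.115e-01 1.353e-01 2.250e-02 5.157e-01 1.369e-01 1.120e-02 8.000e+01]
glass [6.973e-01 3.214e-0
[... 1623 characters left out ...]
   0]
 [    0     0     0     0     0     6     0     0     0     0]
 [    0     0     0     0     0     0     0     0     0     0]]
[[    0     0     0     0     0     0     0     0     0     0]
 [    0     0     0     0   529  5201     0     0 27928 14563]
 [    0     0     0     0  1342  3298     0  2686 26753     0]
 [  974  2546     0     0     0     0     0  2573     0     0]
 [    0  5902  1500     0     0     0     0     0     0     0]
 [    0     0  5658  1127     0     0     0     0     0     0]
 [    0     0     0  3764   742     0     0     0     0     0]
 [    0     0     0     0  1882     0     0     0     0     0]
 [    0     0     0     0     0     0     0     0     0     0]]
```

```bash
python3 - <<'E'
from h import *
for n in('top','scene'):
    c=cam(n);W=cloud(c);hsv=cv2.cvtColor(c['image'],cv2.COLOR_RGB2HSV)
    m=(hsv[...,0]>60)&(hsv[...,0]<95)&(hsv[...,1]>40)&(W[...,2]<.03)&(np.hypot(W[...,0]-.64,W[...,1]+.16)<.15)
    m=cv2.morphologyEx(m.astype(np.uint8),cv2.MORPH_OPEN,np.ones((3,3)))>0
    p=W[m].astype(np.float32);print(n,len(p),cv2.minAreaRect(p[:,:2]),cv2.minAreaRect(p[p[:,2]>.016][:,:2]))
    for x in np.arange(.1,.7,.1):
      for y in np.arange(.2,.8,.1):
        m=(abs(W[...,0]-x)<.05)&(abs(W[...,1]-y)<.05)&(W[...,2]>.12)
        if m.sum()>20: print(x.round(2),y.round(2),m.sum(),np.percentile(W[m][:,2],[1,50,99]).round(2))
E
```

```text
Traceback (most recent call last):
cv2.error: OpenCV(4.12.0) /io/opencv/modules/imgproc/src/convhull.cpp:143: error: (-215:Assertion failed) total >= 0 && (depth == CV_32F || depth == CV_32S) in function 'convexHull'
```

Request:
drive_tool --pt "9.53 -8.58 0 0 0 -7.58 88" --pt "9.53 -8.58 0 0 0 -7.58 88" --pt "9.53 -8.58 0 0 0 -7.58 88" --pt "9.53 -8.58 0 0 0 -7.58 88" --pt "9.53 -8.58 0 0 0 -7.58 88" --pt "9.53 -8.58 0 0 0 -7.58 88" --pt "9.53 -8.58 0 0 0 -7.58 88" --pt "9.53 -8.58 0 0 0 -7.58 88" --squeeze 25

```text
time_s: 2.25
eef_pos: [0.4338, -0.1863, 0.239]
ee_rot: [0.0, 0.866, 0.5, 0.0]
contact_force: [0.9, -0.8, 0.7]
gripper_width: 0.0879
grip_force: 0.0
```

```bash
cat >> h.py <<'E'
from scipy.spatial.transform import Rotation as Ro
def go(*wps):
    """each wp (x,y,z,closing_deg): increments from current pose, tool down"""
    s=status.sense();q=s['ee_rot'];R=Ro.from_quat([q[1],q[2],q[3],q[0]]);p=s['eef_pos']
    print('t',round(s['time_s'],2),'p',np.round(p,4),'w',round(s['gripper_width'],4),'F',np.round(s['contact_force'],1),'g',round(s['grip_force'],1),'q1,7',np.round([s['q'][0],s['q'][6]],2))
    for x,y,z,cd in wps:
        a=np.radians(cd+90);T=Ro.from_matrix(np.array([[np.cos(a),np.sin(a),0],[np.sin(a),-np.cos(a),0],[0,0,-1]]).T.T)
        d=R.inv().apply(np.array([x,y,z])-p)/.06;r=np.degrees((R.inv()*T).as_rotvec())/6
        print((x,y,z,cd),'->',np.round(d,2).tolist(),np.round(r,2).tolist(),'rows',round(np.linalg.norm(d)*60/62.5,1))
E
python3 - <<'E'
from h import *
for n in('top','scene'):
    c=cam(n);W=cloud(c);hsv=cv2.cvtColor(c['image'],cv2.COLOR_RGB2HSV)
    m=(hsv[...,0]>60)&(hsv[...,0]<95)&(hsv[...,1]>40)&(W[...,2]<.03)&(np.hypot(W[...,0]-.64,W[...,1]+.16)<.15)
    m=cv2.morphologyEx(m.astype(np.uint8),cv2.MORPH_OPEN,np.ones((3,3)))>0
    p=W[m].astype(np.float32);f=lambda p:len(p)>5 and cv2.minAreaRect(np.ascontiguousarray(p[:,:2]));print(n,f(p),f(p[p[:,2]>.016]))
    for x in np.arange(.1,.7,.1):
      for y in np.arange(.2,.8,.1):
        m=(abs(W[...,0]-x)<.05)&(abs(W[...,1]-y)<.05)&(W[...,2]>.12)
        if m.sum()>20: print(x.round(2),y.round(2),m.sum(),np.percentile(W[m][:,2],[1,50,99]).round(2))
go((.581,.037,.15,-30),(.581,.037,.046,-30))
E
```

```text
top ((0.6207244396209717, -0.15394523739814758), (0.1980377584695816, 0.14046376943588257), 70.80376434326172) ((0.6207244396209717, -0.15394523739814758), (0.1980377584695816, 0.14046376943588257), 70.80376434326172)
0.1 0.7 232 [0.12 0.14 0.17]
0.2 0.7 104 [0.12 0.14 0.16]
0.3 0.5 174 [0.56 0.57 0.59]
0.3 0.7 56 [0.12 0.13 0.13]
0.4 0.6 53 [0.12 0.13 0.13]
0.4 0.7 109 [0.12 0.14 0.17]
0.5 0.6 959 [0.12 0.26 0.35]
0.5 0.7 1120 [0.12 0.19 0.3 ]
0.6 0.5 1955 [0.13 0.38 0.52]
0.6 0.6 3825 [0.13 0.32 0.49]
scene ((0.6328661441802979, -0.1551571786403656), (0.20263981819152832, 0.1747867465019226), 68.02281951904297) ((0.6197317242622375, -0.1502109169960022), (0.2027597278356552, 0.14631298184394836), 68.50920867919922)
0.1 0.6 4436 [0.57 0.69 0.77]
0.1 0.7 7701 [0.57 0.71 0.79]
0.2 0.5 2229 [0.57 0.66 0.73]
0.2 0.6 2686 [0.57 0.67 0.75]
0.3 0.5 349 [0.57 0.66 0.71]
t 2.35 p [ 0.4379 -0.1801  0.2396] w 0.0883 F [ 0.   0.  -0.2] g 0.0 q1,7 [ 0.56 -0.53]
(0.581, 0.037, 0.15, -30) -> [4.31, 0.31, 1.52] [0.03, -0.06, 0.13] rows 4.4
(0.581, 0.037, 0.046, -30) -> [4.3, 0.31, 3.25] [0.03, -0.06, 0.13] rows 5.2
```

Request:
drive_tool --pt "4.31 0.31 1.0 0.03 -0.06 0.13 88" --pt "4.31 0.31 1.0 0.03 -0.06 0.13 88" --pt "4.31 0.31 1.0 0.03 -0.06 0.13 88" --pt "4.31 0.31 1.0 0.03 -0.06 0.13 88" --pt "4.31 0.31 1.0 0.03 -0.06 0.13 88" --pt "4.31 0.31 1.0 0.03 -0.06 0.13 88"

```text
time_s: 3.1
eef_pos: [0.5778, 0.0269, 0.1783]
ee_rot: [0.0, 0.869, 0.495, -0.004]
contact_force: [-0.5, -0.0, -0.1]
gripper_width: 0.0879
grip_force: 0.0
```

```bash
python3 - <<'E'
from h import *
go((.581,.037,.12,-30),(.581,.037,.046,-30))
W=cloud(cam('top'))
m=(W[...,2]>.1)&(W[...,2]<.3)&(W[...,1]>.3)&(W[...,0]>.35)
p=W[m]
for ang in(35,40,45,50,55):
    d=np.array([np.cos(np.radians(ang)),np.sin(np.radians(ang))]);s=p[:,:2]@d;print(ang,np.percentile(s,[1,5,20,50]).round(3),'dishcentre',np.dot(d,(.504,.4)).round(3))
E
```

```text
t 3.1 p [0.5778 0.0269 0.1783] w 0.0879 F [-0.5 -0.  -0.1] g 0.0 q1,7 [ 0.05 -0.96]
(0.581, 0.037, 0.12, -30) -> [0.18, -0.04, 0.97] [-0.03, 0.07, -0.11] rows 0.9
(0.581, 0.037, 0.046, -30) -> [0.19, -0.03, 2.2] [-0.03, 0.07, -0.11] rows 2.1
35 [0.646 0.673 0.79  0.827] dishcentre 0.642
40 [0.667 0.694 0.811 0.831] dishcentre 0.643
45 [0.682 0.71  0.822 0.829] dishcentre 0.639
50 [0.692 0.72  0.794 0.812] dishcentre 0.63
55 [0.697 0.725 0.759 0.789] dishcentre 0.617
```

```bash
python3 - <<'E'
from h import *
go((.581,.037,.12,-30),(.581,.037,.046,-30))
E
```

```text
t 3.15 p [0.5773 0.025  0.1786] w 0.0882 F [-0.1 -1.   0.7] g 0.0 q1,7 [ 0.05 -0.96]
(0.581, 0.037, 0.12, -30) -> [0.21, -0.05, 0.97] [-0.03, 0.08, -0.14] rows 1.0
(0.581, 0.037, 0.046, -30) -> [0.22, -0.04, 2.21] [-0.03, 0.08, -0.14] rows 2.1
```

Request:
drive_tool --pt "0.21 -0.05 0.97 -0.03 0.08 -0.14 88" --pt "0.21 -0.05 0.97 -0.03 0.08 -0.14 88" --pt "0.22 -0.04 2.21 -0.03 0.08 -0.14 88" --pt "0.22 -0.04 2.21 -0.03 0.08 -0.14 88" --pt "0.22 -0.04 2.21 -0.03 0.08 -0.14 88" --pt "0.22 -0.04 2.21 -0.03 0.08 -0.14 55" --pt "0.22 -0.04 2.21 -0.03 0.08 -0.14 55" --pt "0.22 -0.04 2.21 -0.03 0.08 -0.14 55" --pt "0.22 -0.04 2.21 -0.03 0.08 -0.14 55" --squeeze 30

```text
time_s: 4.28
eef_pos: [0.5844, 0.0387, 0.0479]
ee_rot: [0.001, 0.866, 0.5, 0.003]
contact_force: [1.7, -1.3, 7.2]
gripper_width: 0.0646
grip_force: 29.1
```

```bash
python3 - <<'E'
from h import *
go((.581,.037,.16,-30),(.498,.462,.17,5.4),(.498,.462,.10,5.4))
E
```

```text
t 4.28 p [0.5844 0.0387 0.0479] w 0.0646 F [ 1.7 -1.3  7.2] g 29.1 q1,7 [-0.02 -1.04]
(0.581, 0.037, 0.16, -30) -> [-0.04, -0.03, -1.87] [0.04, -0.05, 0.01] rows 1.8
(0.498, 0.462, 0.17, 5.4) -> [5.4, -4.76, -2.03] [0.06, -0.03, -5.89] rows 7.2
(0.498, 0.462, 0.1, 5.4) -> [5.4, -4.76, -0.86] [0.06, -0.03, -5.89] rows 7.0
```

Request:
drive_tool --pt "0 0 -1.0 0 0 0 55" --pt "0 0 -1.9 0 0 0 55" --pt "0.6 -0.5 -2.0 0 0 -0.7 55" --pt "1.3 -1.2 -2.0 0 0 -1.5 55" --pt "2.0 -1.8 -2.0 0 0 -2.2 55" --pt "2.7 -2.4 -2.0 0 0 -3.0 55" --pt "3.4 -3.0 -2.0 0 0 -3.7 55" --pt "4.1 -3.6 -2.0 0 0 -4.5 55" --pt "4.8 -4.2 -2.0 0 0 -5.2 55" --pt "5.4 -4.76 -2.0 0 0 -5.89 55"

```text
time_s: 5.52
eef_pos: [0.4941, 0.4632, 0.1659]
ee_rot: [-0.0, 0.672, 0.741, -0.0]
contact_force: [0.6, -0.3, -4.1]
gripper_width: 0.0643
grip_force: 29.1
```

Request:
drive_tool --pt "0 0 0 0 0 0 55" --pt "0 0 0 0 0 0 55" --pt "0 0 0 0 0 0 55"

```text
time_s: 5.9
eef_pos: [0.4967, 0.4595, 0.1662]
ee_rot: [0.001, 0.674, 0.739, -0.0]
contact_force: [0.0, -0.0, -4.3]
gripper_width: 0.0643
grip_force: 29.1
```

```bash
python3 - <<'E'
from h import *
c=cam('top','t1.png');W=cloud(c)
print(blob(W,(.498,.46),(.1,.3),.06))
cv2.imwrite('pics/t1.png',cv2.resize(c['image'][120:300,60:300,::-1],None,fx=3,fy=3))
go((.498,.462,.09,5.4),(.498,.462,.052,5.4))
E
```

```text
[5.454e-01 4.562e-01 2.840e-02 5.459e-01 4.438e-01 2.542e-01 2.540e+02]
t 5.95 p [0.4967 0.4599 0.1664] w 0.0646 F [ 0.5  0.1 -4.5] g 29.1 q1,7 [-0.6  -1.05]
(0.498, 0.462, 0.09, 5.4) -> [0.03, 0.02, 1.27] [0.01, 0.0, -0.02] rows 1.2
(0.498, 0.462, 0.052, 5.4) -> [0.03, 0.02, 1.91] [0.01, 0.0, -0.02] rows 1.8
```

View pics/t1.png

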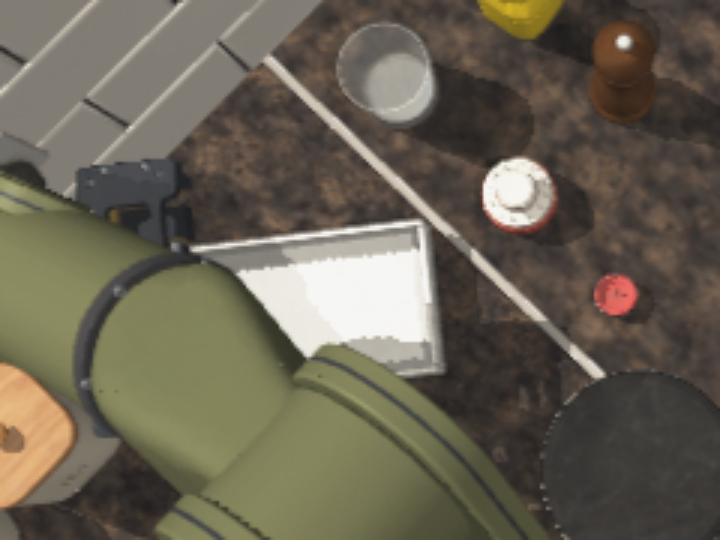

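Request:
drive_tool --pt "0.03 0.02 0.7 0 0 0 55" --pt "0.03 0.02 1.3 0 0 0 55" --pt "0.03 0.02 1.7 0 0 0 55" --pt "0.03 0.02 1.86 0 0 0 55" --pt "0.03 0.02 1.88 0 0 0 55" --pt "0.03 0.02 1.88 0 0 0 55"

```text
time_s: 6.7
eef_pos: [0.4976, 0.4646, 0.0551]
ee_rot: [-0.0, 0.673, 0.74, 0.002]
contact_force: [-0.5, -0.4, -4.4]
gripper_width: 0.0648
grip_force: 29.1
```

Request:
drive_tool --pt "0 0 0.03 0 0 0 55" --pt "0 0 0.05 0 0 0 55" --pt "0 0 0.05 0 0 0 55"

```text
time_s: 7.08
eef_pos: [0.4974, 0.4647, 0.053]
ee_rot: [-0.0, 0.673, 0.74, 0.002]
contact_force: [-1.1, -1.9, 5.7]
gripper_width: 0.0649
grip_force: 29.1
```

Request:
drive_tool --pt "0 0 0 0 0 0 80" --pt "0 0 0 0 0 0 80" --pt "0 0 -0.8 0 0 0 80" --pt "0 0 -1.7 0 0 0 80" --pt "0 0 -2.2 0 0 0 80" --pt "0 0 -2.2 0 0 0 80" --pt "0 0 -2.2 0 0 0 80"

```text
time_s: 7.95
eef_pos: [0.4965, 0.4632, 0.1817]
ee_rot: [-0.0, 0.673, 0.74, 0.0]
contact_force: [0.2, 0.7, -0.7]
gripper_width: 0.08
grip_force: 0.0
```

```bash
python3 - <<'E'
from h import *
go((.451,-.041,.185,0),)
E
```

```text
t 7.95 p [0.4965 0.4632 0.1817] w 0.08 F [ 0.2  0.7 -0.7] g 0.0 q1,7 [-0.6  -1.04]
(0.451, -0.041, 0.185, 0) -> [-8.29, -1.55, -0.06] [0.0, -0.0, 0.9] rows 8.1
```

Request:
drive_tool --pt "-8.29 -1.55 -0.06 0 0 0.9 80" --pt "-8.29 -1.55 -0.06 0 0 0.9 80" --pt "-8.29 -1.55 -0.06 0 0 0.9 80" --pt "-8.29 -1.55 -0.06 0 0 0.9 80" --pt "-8.29 -1.55 -0.06 0 0 0.9 80" --pt "-8.29 -1.55 -0.06 0 0 0.9 80" --pt "-8.29 -1.55 -0.06 0 0 0.9 80" --pt "-8.29 -1.55 -0.06 0 0 0.9 80" --pt "-8.29 -1.55 -0.06 0 0 0.9 80" --pt "-8.29 -1.55 -0.06 0 0 0.9 80"

```text
time_s: 9.2
eef_pos: [0.4508, -0.04, 0.1848]
ee_rot: [-0.001, 0.707, 0.707, 0.001]
contact_force: [0.5, 0.3, -0.2]
gripper_width: 0.0801
grip_force: 0.0
```

Request:
drive_tool --pt "0 0 0 0 0 0 80" --pt "0 0 0 0 0 0 80"

```text
time_s: 9.45
eef_pos: [0.4515, -0.0383, 0.1855]
ee_rot: [-0.0, 0.706, 0.708, 0.001]
contact_force: [1.0, -0.6, 0.5]
gripper_width: 0.0801
grip_force: 0.0
```

```bash
python3 - <<'E'
from h import *
W=cloud(cam('top'));print('jam',blob(W,(.498,.462),(.096,.112)))
go((.451,-.041,.125,0),(.451,-.041,.053,0))
E
```

```text
jam [4.958e-01 4.594e-01 3.080e-02 4.958e-01 4.585e-01 1.029e-01 5.130e+02]
t 9.5 p [ 0.4514 -0.0386  0.1855] w 0.08 F [ 0.2 -1.3  0.2] g 0.0 q1,7 [ 0.28 -0.55]
(0.451, -0.041, 0.125, 0) -> [-0.04, -0.01, 1.01] [0.01, -0.02, 0.03] rows 1.0
(0.451, -0.041, 0.053, 0) -> [-0.05, -0.01, 2.21] [0.01, -0.02, 0.03] rows 2.1
```

Request:
drive_tool --pt "-0.04 -0.01 1.0 0 0 0 80" --pt "-0.05 -0.01 1.8 0 0 0 80" --pt "-0.05 -0.01 2.2 0 0 0 80" --pt "-0.05 -0.01 2.2 0 0 0 80" --pt "-0.05 -0.01 2.2 0 0 0 35" --pt "-0.05 -0.01 2.2 0 0 0 35" --pt "-0.05 -0.01 2.2 0 0 0 35" --pt "-0.05 -0.01 2.2 0 0 0 35" --pt "-0.05 -0.01 2.2 0 0 0 35" --pt "-0.05 -0.01 2.2 0 0 0 35" --squeeze 15

```text
time_s: 10.75
eef_pos: [0.4513, -0.043, 0.054]
ee_rot: [0.0, 0.707, 0.707, 0.001]
contact_force: [1.2, -0.5, 6.3]
gripper_width: 0.0439
grip_force: 15.0
```

```bash
python3 - <<'E'
from h import *
# slot at -3.5mm along dish y
go((.451,-.041,.2,0),(.504,.397,.2,5.4))
E
```

```text
t 10.75 p [ 0.4513 -0.043   0.054 ] w 0.0439 F [ 1.2 -0.5  6.3] g 15.0 q1,7 [ 0.07 -0.76]
(0.451, -0.041, 0.2, 0) -> [0.04, 0.0, -2.43] [0.02, -0.02, 0.0] rows 2.3
(0.504, 0.397, 0.2, 5.4) -> [7.34, 0.89, -2.42] [0.02, -0.01, -0.9] rows 7.5
```

Request:
drive_tool --pt "0 0 -1.0 0 0 0 35" --pt "0 0 -2.0 0 0 0 35" --pt "0.9 0.1 -2.42 0 0 0 35" --pt "1.9 0.2 -2.42 0 0 -0.2 35" --pt "2.9 0.35 -2.42 0 0 -0.4 35" --pt "3.9 0.5 -2.42 0 0 -0.6 35" --pt "4.9 0.6 -2.42 0 0 -0.7 35" --pt "5.9 0.7 -2.42 0 0 -0.8 35" --pt "6.7 0.8 -2.42 0 0 -0.9 35" --pt "7.34 0.89 -2.42 0 0 -0.9 35"

```text
time_s: 12.0
eef_pos: [0.503, 0.3992, 0.199]
ee_rot: [-0.0, 0.672, 0.74, 0.0]
contact_force: [0.6, 0.1, -0.5]
gripper_width: 0.0438
grip_force: 15.0
```

Request:
drive_tool --pt "0 0 0 0 0 0 35" --pt "0 0 0.5 0 0 0 35" --pt "0 0 0.5 0 0 0 35" --pt "0 0 0.5 0 0 0 35"

```text
time_s: 12.5
eef_pos: [0.5042, 0.3965, 0.1701]
ee_rot: [0.0, 0.673, 0.739, 0.001]
contact_force: [0.6, 0.7, -1.1]
gripper_width: 0.0437
grip_force: 15.0
```

```bash
python3 - <<'E'
from h import *
go((.504,.397,.1,5.4),(.504,.397,.06,5.4))
E
```

```text
t 12.5 p [0.5042 0.3965 0.1701] w 0.0437 F [ 0.6  0.7 -1.1] g 15.0 q1,7 [-0.48 -1.06]
(0.504, 0.397, 0.1, 5.4) -> [0.01, -0.0, 1.17] [0.01, -0.01, -0.0] rows 1.1
(0.504, 0.397, 0.06, 5.4) -> [0.01, -0.0, 1.83] [0.01, -0.01, -0.0] rows 1.8
```

Grip width 43.8 mm fits the spice jar; lowering to just above the floor, then to touch.

Request:
drive_tool --pt "0 0 0.8 0 0 0 35" --pt "0 0 1.4 0 0 0 35" --pt "0 0 1.75 0 0 0 35" --pt "0 0 1.84 0 0 0 35" --pt "0 0 1.86 0 0 0 35" --pt "0 0 1.88 0 0 0 35" --pt "0 0 1.88 0 0 0 35"

```text
time_s: 13.38
eef_pos: [0.5048, 0.3985, 0.059]
ee_rot: [-0.0, 0.673, 0.74, 0.003]
contact_force: [-0.6, -0.7, 5.9]
gripper_width: 0.0438
grip_force: 15.0
```

Request:
drive_tool --pt "0 0 0 0 0 0 60" --pt "0 0 0 0 0 0 60" --pt "0 0 -0.8 0 0 0 60" --pt "0 0 -1.7 0 0 0 70" --pt "0 0 -2.5 0 0 0 75" --pt "0 0 -2.8 0 0 0 75" --pt "0 0 -2.8 0 0 0 75"

```text
time_s: 14.25
eef_pos: [0.5042, 0.3975, 0.2254]
ee_rot: [-0.0, 0.673, 0.74, 0.002]
contact_force: [0.0, -0.6, -0.6]
gripper_width: 0.075
grip_force: 0.0
```

```bash
python3 - <<'E'
from h import *
go((.692,.122,.225,0),)
E
```

```text
t 14.25 p [0.5042 0.3975 0.2254] w 0.075 F [ 0.  -0.6 -0.6] g 0.0 q1,7 [-0.46 -1.02]
(0.692, 0.122, 0.225, 0) -> [-4.87, 2.68, 0.0] [0.03, -0.03, 0.9] rows 5.3
```

Request:
drive_tool --pt "-0.9 0.5 0 0 0 0.3 75" --pt "-1.8 1.0 0 0 0 0.6 75" --pt "-2.7 1.5 0 0 0 0.9 75" --pt "-3.6 2.0 0 0 0 0.9 75" --pt "-4.4 2.4 0 0 0 0.9 75" --pt "-4.87 2.68 0 0 0 0.9 75" --pt "-4.87 2.68 0 0 0 0.9 75" --pt "-4.87 2.68 0 0 0 0.9 75"

```text
time_s: 15.25
eef_pos: [0.6899, 0.1229, 0.2226]
ee_rot: [-0.002, 0.706, 0.708, -0.0]
contact_force: [-0.6, 0.1, -0.4]
gripper_width: 0.0752
grip_force: 0.0
```

```bash
python3 - <<'E'
from h import *
W=cloud(cam('top'));print('jam',blob(W,(.498,.462),(.096,.112)),'spice',blob(W,(.504,.397),(.1,.118),.035))
go((.692,.122,.122,0))
E
```

```text
jam [4.984e-01 4.512e-01 3.910e-02 4.960e-01 4.574e-01 1.030e-01 5.330e+02] spice [5.035e-01 4.039e-01 2.780e-02 5.027e-01 3.976e-01 1.104e-01 2.820e+02]
t 15.3 p [0.6899 0.1237 0.2232] w 0.0751 F [0.  1.  1.1] g 0.0 q1,7 [ 0.   -0.57]
(0.692, 0.122, 0.122, 0) -> [-0.03, 0.04, 1.69] [-0.02, -0.03, 0.03] rows 1.6
```

Request:
drive_tool --pt "-0.03 0.04 0.7 0 0 0 75" --pt "-0.03 0.04 1.3 0 0 0 75" --pt "-0.03 0.04 1.69 0 0 0 75" --pt "-0.03 0.04 1.69 0 0 0 75" --pt "-0.03 0.04 1.69 0 0 0 40" --pt "-0.03 0.04 1.69 0 0 0 40" --pt "-0.03 0.04 1.69 0 0 0 40" --pt "-0.03 0.04 1.69 0 0 0 40" --pt "-0.03 0.04 1.69 0 0 0 40" --squeeze 20

```text
time_s: 16.42
eef_pos: [0.6947, 0.1202, 0.1242]
ee_rot: [0.0, 0.707, 0.707, 0.002]
contact_force: [-0.1, 0.2, 5.7]
gripper_width: 0.0475
grip_force: 19.9
```

```bash
python3 - <<'E'
from h import *
# dish slot -65mm along dish y (95.4deg)
go((.692,.122,.2,0),(.510,.334,.22,5.4))
E
```

```text
t 16.43 p [0.6947 0.1202 0.1242] w 0.0475 F [-0.1  0.2  5.7] g 19.9 q1,7 [-0.01 -0.62]
(0.692, 0.122, 0.2, 0) -> [0.03, -0.04, -1.26] [0.03, -0.02, 0.0] rows 1.2
(0.51, 0.334, 0.22, 5.4) -> [3.57, -3.07, -1.6] [0.03, -0.02, -0.9] rows 4.8
```

Request:
drive_tool --pt "0 0 -0.8 0 0 0 40" --pt "0 0 -1.6 0 0 0 40" --pt "0 0 -1.6 0 0 0 40" --pt "0.7 -0.6 -1.6 0 0 -0.2 40" --pt "1.4 -1.2 -1.6 0 0 -0.4 40" --pt "2.1 -1.8 -1.6 0 0 -0.6 40" --pt "2.8 -2.4 -1.6 0 0 -0.8 40" --pt "3.3 -2.85 -1.6 0 0 -0.9 40" --pt "3.57 -3.07 -1.6 0 0 -0.9 40" --pt "3.57 -3.07 -1.6 0 0 -0.9 40"

```text
time_s: 17.68
eef_pos: [0.5087, 0.3343, 0.2184]
ee_rot: [-0.0, 0.672, 0.74, 0.0]
contact_force: [1.6, -0.0, -1.2]
gripper_width: 0.0476
grip_force: 20.0
```

Request:
drive_tool --pt "0 0 0 0 0 0 40" --pt "0 0 0 0 0 0 40"

```text
time_s: 17.92
eef_pos: [0.5112, 0.3318, 0.2189]
ee_rot: [0.0, 0.674, 0.739, 0.001]
contact_force: [0.7, -1.1, -2.2]
gripper_width: 0.0477
grip_force: 20.0
```

```bash
python3 - <<'E'
from h import *
c=cam('scene');cv2.imwrite('pics/s1.png',cv2.resize(c['image'][100:330,140:400,::-1],None,fx=2.5,fy=2.5))
go((.510,.334,.131,5.4))
E
```

```text
t 17.98 p [0.511  0.3321 0.219 ] w 0.0478 F [-0.   0.2 -2.3] g 20.0 q1,7 [-0.36 -0.97]
(0.51, 0.334, 0.131, 5.4) -> [0.03, -0.02, 1.47] [0.01, -0.01, -0.03] rows 1.4
```

View pics/s1.png

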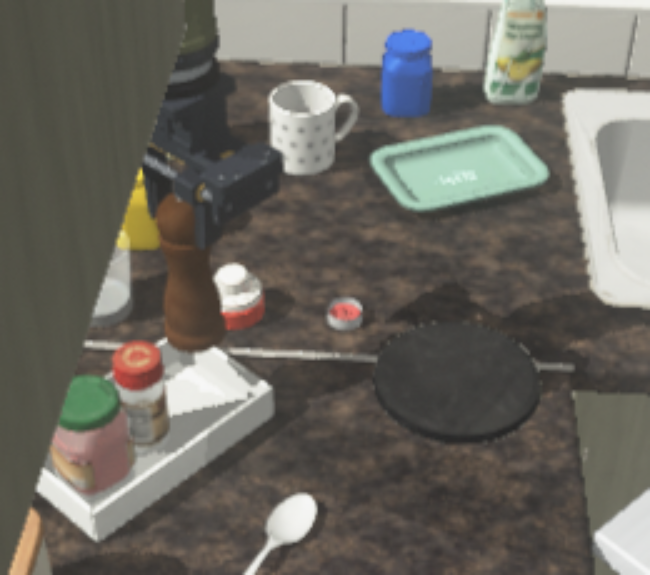

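The picture shows both jars upright in the dish: jam jar at about (90,435), spice jar at (140,390). The mill hangs straight in the gripper at (190,270) over the near end, so I'm lowering it.

Request:
drive_tool --pt "0.03 -0.02 0.6 0 0 0 40" --pt "0.03 -0.02 1.1 0 0 0 40" --pt "0.03 -0.02 1.4 0 0 0 40" --pt "0.03 -0.02 1.47 0 0 0 40" --pt "0.03 -0.02 1.5 0 0 0 40" --pt "0.03 -0.02 1.52 0 0 0 40" --pt "0.03 -0.02 1.52 0 0 0 40"

```text
time_s: 18.85
eef_pos: [0.5091, 0.3366, 0.1297]
ee_rot: [0.0, 0.673, 0.74, 0.002]
contact_force: [0.5, 0.2, 5.7]
gripper_width: 0.0476
grip_force: 20.0
```

Request:
drive_tool --pt "0 0 0 0 0 0 75" --pt "0 0 0 0 0 0 75" --pt "0 0 0 0 0 0 75" --pt "0 0 -0.7 0 0 0 75" --pt "0 0 -1.5 0 0 0 80" --pt "0 0 -1.6 0 0 0 88" --pt "0 0 -1.6 0 0 0 88"

```text
time_s: 19.73
eef_pos: [0.5082, 0.3352, 0.2239]
ee_rot: [-0.0, 0.673, 0.74, 0.001]
contact_force: [-0.1, 0.1, 0.8]
gripper_width: 0.0884
grip_force: 0.0
```

```bash
python3 - <<'E'
from h import *
go((.599,.2165,.225,-33),(.599,.2165,.12,-33))
E
```

```text
t 19.73 p [0.5082 0.3352 0.2239] w 0.0884 F [-0.1  0.1  0.8] g 0.0 q1,7 [-0.36 -0.97]
(0.599, 0.2165, 0.225, -33) -> [-2.11, 1.32, -0.02] [0.01, -0.02, 6.4] rows 2.4
(0.599, 0.2165, 0.12, -33) -> [-2.11, 1.32, 1.73] [0.01, -0.02, 6.4] rows 2.9
```

Request:
drive_tool --pt "-1.0 0.6 0 0 0 1.3 88" --pt "-1.8 1.1 0 0 0 2.57 88" --pt "-2.11 1.32 0 0 0 2.57 88" --pt "-2.11 1.32 0.9 0 0 2.57 88" --pt "-2.11 1.32 1.7 0 0 2.57 88" --pt "-2.11 1.32 1.7 0 0 2.57 88" --pt "-2.11 1.32 1.7 0 0 2.57 88"

```text
time_s: 20.6
eef_pos: [0.5995, 0.2177, 0.1226]
ee_rot: [-0.0, 0.766, 0.643, 0.001]
contact_force: [0.6, 0.4, 0.1]
gripper_width: 0.0879
grip_force: 0.0
```

```bash
python3 - <<'E'
from h import *
W=cloud(cam('top'));print('jam',blob(W,(.498,.462),(.096,.112),.04),'spice',blob(W,(.504,.397),(.1,.118),.03),'mill',blob(W,(.510,.334),(.16,.182),.03))
go((.599,.2165,.007,-10))
E
```

```text
jam [4.957e-01 4.597e-01 3.130e-02 4.955e-01 4.583e-01 1.029e-01 5.110e+02] spice [5.031e-01 3.978e-01 2.230e-02 5.029e-01 3.975e-01 1.107e-01 2.800e+02] mill [5.078e-01 3.286e-01 1.860e-02 5.072e-01 3.286e-01 1.625e-01 1.440e+02]
t 20.65 p [0.6001 0.218  0.1235] w 0.0884 F [-0.1 -0.2  0.4] g 0.0 q1,7 [-0.19 -1.01]
(0.599, 0.2165, 0.007, -10) -> [-0.03, -0.02, 1.94] [0.03, -0.03, 0.0] rows 1.9
```

Request:
drive_tool --pt "-0.03 -0.02 0.8 0 0 0 88" --pt "-0.03 -0.02 1.5 0 0 0 88" --pt "-0.03 -0.02 1.92 0 0 0 88" --pt "-0.03 -0.02 1.92 0 0 0 88" --pt "-0.03 -0.02 1.92 0 0 0 55" --pt "-0.03 -0.02 1.92 0 0 0 55" --pt "-0.03 -0.02 1.92 0 0 0 55" --pt "-0.03 -0.02 1.92 0 0 0 55" --squeeze 12

```text
time_s: 21.65
eef_pos: [0.5997, 0.2162, 0.0086]
ee_rot: [0.0, 0.766, 0.643, 0.003]
contact_force: [1.9, -0.3, 6.9]
gripper_width: 0.064
grip_force: 12.0
```

```bash
python3 - <<'E'
from h import *
a=np.radians(70)
x,y=np.array([.6205,-.1525])+.035*np.array([np.cos(a),np.sin(a)]);print(x,y)
x2,y2=np.array([.6205,-.1525])-.045*np.array([np.cos(a),np.sin(a)]);print('tea',x2,y2)
go((x,y,.16,-110),(x,y,.16,70))
E
```

```text
0.6324707050163985 -0.1196107582724932
tea 0.6051090935503449 -0.19478616793536588
t 21.65 p [0.5997 0.2162 0.0086] w 0.064 F [ 1.9 -0.3  6.9] g 12.0 q1,7 [-0.24 -1.08]
(np.float64(0.6324707050163985), np.float64(-0.1196107582724932), 0.16, -110) -> [-5.41, 1.52, -2.54] [-0.0, -0.06, 16.66] rows 5.9
(np.float64(0.6324707050163985), np.float64(-0.1196107582724932), 0.16, 70) -> [-5.41, 1.52, -2.54] [0.06, -0.0, -13.34] rows 5.9
```

Request:
drive_tool --pt "0 0 -0.8 0 0 0 55" --pt "0 0 -1.6 0 0 -1.3 55" --pt "-0.8 0.2 -2.2 0 0 -2.9 55" --pt "-1.6 0.4 -2.5 0 0 -4.5 55" --pt "-2.4 0.6 -2.5 0 0 -6.1 55" --pt "-3.2 0.8 -2.5 0 0 -7.7 55" --pt "-4.0 1.0 -2.5 0 0 -9.3 55" --pt "-4.8 1.2 -2.5 0 0 -10.9 55" --pt "-5.4 1.4 -2.5 0 0 -12.4 55" --pt "-5.66 1.48 -2.5 0 0 -13.34 55"

```text
time_s: 22.9
eef_pos: [0.6253, -0.1385, 0.1555]
ee_rot: [-0.0, 0.174, 0.985, -0.0]
contact_force: [0.6, 0.5, -1.6]
gripper_width: 0.0635
grip_force: 12.0
```

Request:
drive_tool --pt "0 0 0 0 0 0 55" --pt "0 0 0 0 0 0 55" --pt "0 0 0 0 0 0 55"

```text
time_s: 23.28
eef_pos: [0.6261, -0.1325, 0.1565]
ee_rot: [0.0, 0.172, 0.985, 0.001]
contact_force: [0.3, -0.4, -1.5]
gripper_width: 0.0636
grip_force: 12.0
```

```bash
python3 - <<'E'
from h import *
go((.6273,-.1337,.05,70),(.6273,-.1337,.014,70))
E
```

```text
t 23.27 p [ 0.6261 -0.1325  0.1565] w 0.0636 F [ 0.3 -0.4 -1.5] g 12.0 q1,7 [0.57 0.69]
(0.6273, -0.1337, 0.05, 70) -> [-0.02, -0.02, 1.77] [0.02, 0.0, 0.02] rows 1.7
(0.6273, -0.1337, 0.014, 70) -> [-0.02, -0.02, 2.37] [0.02, 0.0, 0.02] rows 2.3
```

Request:
drive_tool --pt "-0.02 -0.02 0.8 0 0 0 55" --pt "-0.02 -0.02 1.6 0 0 0 55" --pt "-0.02 -0.02 2.1 0 0 0 55" --pt "-0.02 -0.02 2.33 0 0 0 55" --pt "-0.02 -0.02 2.38 0 0 0 55" --pt "-0.02 -0.02 2.4 0 0 0 55" --pt "-0.02 -0.02 2.4 0 0 0 55"

```text
time_s: 24.15
eef_pos: [0.6279, -0.1356, 0.0134]
ee_rot: [0.001, 0.173, 0.985, 0.001]
contact_force: [-0.2, 0.2, -1.7]
gripper_width: 0.0641
grip_force: 12.0
```

Request:
drive_tool --pt "0 0 0.03 0 0 0 55" --pt "0 0 0.05 0 0 0 55" --pt "0 0 0.05 0 0 0 55"

```text
time_s: 24.52
eef_pos: [0.628, -0.1358, 0.0123]
ee_rot: [0.002, 0.174, 0.985, 0.001]
contact_force: [-3.9, 0.4, 14.8]
gripper_width: 0.0633
grip_force: 12.0
```

Request:
drive_tool --pt "0 0 -0.02 0 0 0 55" --pt "0 0 -0.02 0 0 0 74" --pt "0 0 -0.02 0 0 0 74" --pt "0 0 -0.7 0 0 0 74" --pt "0 0 -1.5 0 0 0 74" --pt "0 0 -2.0 0 0 0 70" --pt "0 0 -2.0 0 0 0 70"

```text
time_s: 25.4
eef_pos: [0.6285, -0.1355, 0.1316]
ee_rot: [0.003, 0.173, 0.985, 0.001]
contact_force: [0.1, -0.9, -0.1]
gripper_width: 0.0701
grip_force: 0.0
```

```bash
python3 - <<'E'
from h import *
go((.512,.134,.1,0),)
E
```

```text
t 25.4 p [ 0.6285 -0.1355  0.1316] w 0.0701 F [ 0.1 -0.9 -0.1] g 0.0 q1,7 [0.56 0.68]
(0.512, 0.134, 0.1, 0) -> [3.36, 3.56, 0.52] [0.06, 0.02, 11.67] rows 4.7
```

Request:
drive_tool --pt "0.5 0.5 0.1 0 0 1.6 70" --pt "1.0 1.1 0.2 0 0 3.2 70" --pt "1.5 1.7 0.3 0 0 4.9 70" --pt "2.0 2.3 0.4 0 0 6.5 70" --pt "2.6 2.8 0.5 0 0 8.2 70" --pt "3.1 3.3 0.5 0 0 9.9 70" --pt "3.36 3.56 0.5 0 0 11.67 70" --pt "3.36 3.56 0.5 0 0 11.67 70" --pt "3.36 3.56 0.5 0 0 11.67 70" --pt "3.36 3.56 0.5 0 0 11.67 70"

```text
time_s: 26.65
eef_pos: [0.5108, 0.1319, 0.0991]
ee_rot: [-0.0, 0.707, 0.707, 0.001]
contact_force: [0.7, -0.3, 0.2]
gripper_width: 0.0704
grip_force: 0.0
```

```bash
python3 - <<'E'
from h import *
c=cam('top','t2.png');W=cloud(c);print('knob',blob(W,(.628,-.135),(.05,.07),.04),'foot/dial',blob(W,(.628,-.135),(.03,.07),.045))
cv2.imwrite('pics/t2.png',cv2.resize(c['image'][80:280,230:450,::-1],None,fx=3,fy=3))
go((.512,.134,.004,0),)
E
```

```text
knob [ 6.257e-01 -1.357e-01  1.720e-02  6.251e-01 -1.349e-01  5.840e-02
  1.410e+02] foot/dial [ 6.262e-01 -1.344e-01  3.110e-02  6.230e-01 -1.327e-01  4.110e-02
  4.340e+02]
t 26.7 p [0.5108 0.1321 0.0992] w 0.0696 F [0.1 0.7 0.5] g 0.0 q1,7 [-0.09 -0.98]
(0.512, 0.134, 0.004, 0) -> [0.03, 0.02, 1.59] [0.01, -0.01, -0.01] rows 1.5
```

View pics/t2.png

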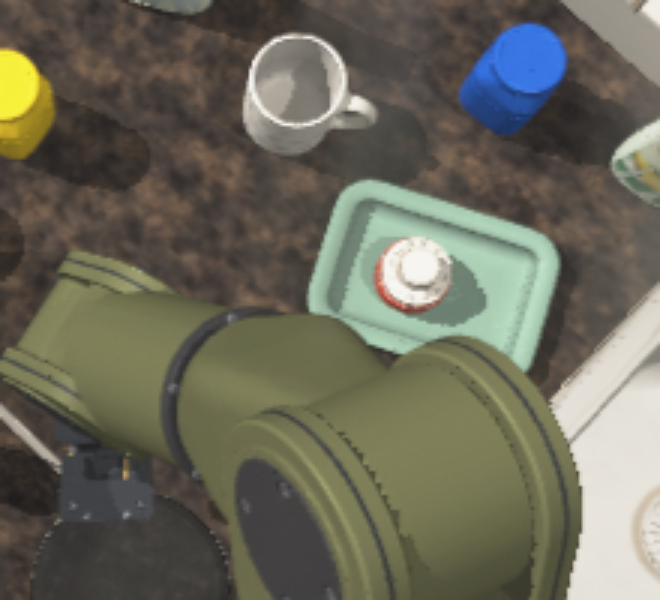

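Request:
drive_tool --pt "0.03 0.02 0.2 0 0 -1.6 62" --pt "0.03 0.02 0.4 0 0 -3.3 62" --pt "0.03 0.02 0.6 0 0 -5.0 62" --pt "0.03 0.02 0.8 0 0 -6.7 62" --pt "0.03 0.02 1.0 0 0 -7.5 62" --pt "0.03 0.02 1.35 0 0 -7.5 62" --pt "0.03 0.02 1.5 0 0 -7.5 62" --pt "0.03 0.02 1.57 0 0 -7.5 62" --pt "0.03 0.02 1.57 0 0 -7.5 62"

```text
time_s: 27.82
eef_pos: [0.5118, 0.1357, 0.0055]
ee_rot: [0.0, 0.383, 0.924, 0.001]
contact_force: [0.7, 0.1, 0.8]
gripper_width: 0.0621
grip_force: 0.0
```

Request:
drive_tool --pt "0 0 0.02 0 0 0 30" --pt "0 0 0.02 0 0 0 30" --pt "0 0 0.02 0 0 0 30" --pt "0 0 0.02 0 0 0 30" --squeeze 6

```text
time_s: 28.32
eef_pos: [0.5118, 0.1359, 0.0044]
ee_rot: [0.0, 0.382, 0.924, 0.001]
contact_force: [-0.2, -0.3, 1.5]
gripper_width: 0.037
grip_force: 6.0
```

```bash
python3 - <<'E'
from h import *
a=np.radians(70);x,y=np.array([.6205,-.1525])-.052*np.array([np.cos(a),np.sin(a)])
go((x,y,.13,-20),)
E
```

```text
t 28.32 p [0.5118 0.1359 0.0044] w 0.037 F [-0.2 -0.3  1.5] g 6.0 q1,7 [-0.08 -0.57]
(np.float64(0.6027149525470653), np.float64(-0.20136401628086723), 0.13, -20) -> [-5.04, -2.9, -2.1] [0.02, -0.02, 10.84] rows 5.9
```

Request:
drive_tool --pt "0 0 -0.9 0 0 0.5 30" --pt "-0.5 -0.3 -1.7 0 0 2.0 30" --pt "-1.2 -0.7 -2.1 0 0 3.6 30" --pt "-2.0 -1.1 -2.1 0 0 5.2 30" --pt "-2.8 -1.6 -2.1 0 0 6.8 30" --pt "-3.6 -2.1 -2.1 0 0 8.4 30" --pt "-4.4 -2.5 -2.1 0 0 9.9 30" --pt "-5.04 -2.9 -2.1 0 0 10.84 30" --pt "-5.04 -2.9 -2.1 0 0 10.84 30" --pt "-5.04 -2.9 -2.1 0 0 10.84 30"

```text
time_s: 29.58
eef_pos: [0.602, -0.2002, 0.1294]
ee_rot: [-0.001, 0.819, 0.574, 0.001]
contact_force: [-0.1, 0.0, -0.4]
gripper_width: 0.037
grip_force: 6.0
```

Request:
drive_tool --pt "0 0 0 0 0 0 30" --pt "0 0 0 0 0 0 30"

```text
time_s: 29.82
eef_pos: [0.6024, -0.1998, 0.1297]
ee_rot: [-0.001, 0.819, 0.574, 0.001]
contact_force: [-0.1, 0.4, -0.3]
gripper_width: 0.0373
grip_force: 6.0
```

```bash
python3 - <<'E'
from h import *
go((.6027,-.2014,.05,-20),(.6027,-.2014,.0095,-20))
E
```

```text
t 29.82 p [ 0.6024 -0.1998  0.1297] w 0.0373 F [-0.1  0.4 -0.3] g 6.0 q1,7 [ 0.5  -0.54]
(0.6027, -0.2014, 0.05, -20) -> [-0.03, 0.01, 1.33] [0.0, -0.02, 0.02] rows 1.3
(0.6027, -0.2014, 0.0095, -20) -> [-0.03, 0.01, 2.0] [0.0, -0.02, 0.02] rows 1.9
```

Request:
drive_tool --pt "-0.03 0.01 0.8 0 0 0 30" --pt "-0.03 0.01 1.5 0 0 0 30" --pt "-0.03 0.01 1.9 0 0 0 30" --pt "-0.03 0.01 1.98 0 0 0 30" --pt "-0.03 0.01 2.01 0 0 0 30" --pt "-0.03 0.01 2.03 0 0 0 30" --pt "-0.03 0.01 2.03 0 0 0 30"

```text
time_s: 30.7
eef_pos: [0.6031, -0.2031, 0.0088]
ee_rot: [0.0, 0.819, 0.573, 0.001]
contact_force: [-0.3, 0.0, -1.1]
gripper_width: 0.0369
grip_force: 6.0
```

Request:
drive_tool --pt "0 0 0.02 0 0 0 30" --pt "0 0 0.03 0 0 0 30" --pt "0 0 0.03 0 0 0 30"

```text
time_s: 31.08
eef_pos: [0.6031, -0.2031, 0.0077]
ee_rot: [0.0, 0.819, 0.573, 0.001]
contact_force: [-1.9, 0.9, 8.9]
gripper_width: 0.0373
grip_force: 6.0
```

Contact with the floor; releasing, rising and backing away.

Request:
drive_tool --pt "0 0 -0.01 0 0 0 46" --pt "0 0 -0.01 0 0 0 46" --pt "0 0 -0.01 0 0 0 46" --pt "0 0 -0.7 0 0 0 46" --pt "0 0 -1.6 0 0 0 46" --pt "0 0 -2.5 0 0 0 46" --pt "0 0 -3.0 0 0 0 46" --pt "0 0 -3.0 0 0 0 46"

```text
time_s: 32.08
eef_pos: [0.6039, -0.2035, 0.1887]
ee_rot: [0.002, 0.819, 0.573, 0.003]
contact_force: [0.7, -1.5, -0.4]
gripper_width: 0.0461
grip_force: 0.0
```

```bash
python3 - <<'E'
from h import *
go((.45,-.0,.2,-20),(.38,-.35,.2,-20))
E
```

```text
t 32.08 p [ 0.6039 -0.2035  0.1887] w 0.0461 F [ 0.7 -1.5 -0.4] g 0.0 q1,7 [ 0.52 -0.5 ]
(0.45, -0.0, 0.2, -20) -> [2.31, -3.57, -0.2] [0.05, -0.03, -0.01] rows 4.1
(0.38, -0.35, 0.2, -20) -> [-3.57, -2.67, -0.21] [0.05, -0.03, -0.01] rows 4.3
```

Request:
drive_tool --pt "-0.9 -0.7 -0.1 0 0 0 46" --pt "-1.8 -1.3 -0.2 0 0 0 46" --pt "-2.7 -2.0 -0.2 0 0 0 46" --pt "-3.57 -2.67 -0.2 0 0 0 46" --pt "-3.57 -2.67 -0.2 0 0 0 46" --pt "-3.57 -2.67 -0.2 0 0 0 46" --pt "-3.57 -2.67 -0.2 0 0 0 46"

```text
time_s: 32.95
eef_pos: [0.3806, -0.3482, 0.1974]
ee_rot: [-0.0, 0.818, 0.575, 0.002]
contact_force: [0.6, 0.1, -0.3]
gripper_width: 0.0462
grip_force: 0.0
```

```bash
python3 - <<'E'
from h import *
c=cam('top');W=cloud(c);print('tea',blob(W,(.603,-.203),(.013,.026),.024),'knob',blob(W,(.628,-.135),(.05,.07),.04))
cv2.imwrite('pics/t3.png',cv2.resize(c['image'][60:320,90:450,::-1],None,fx=2,fy=2))
E
```

```text
tea [ 6.016e-01 -2.061e-01  1.990e-02  6.024e-01 -2.040e-01  1.500e-02
  6.300e+01] knob [ 6.259e-01 -1.358e-01  1.720e-02  6.252e-01 -1.346e-01  5.820e-02
  1.420e+02]
```

View pics/t3.png

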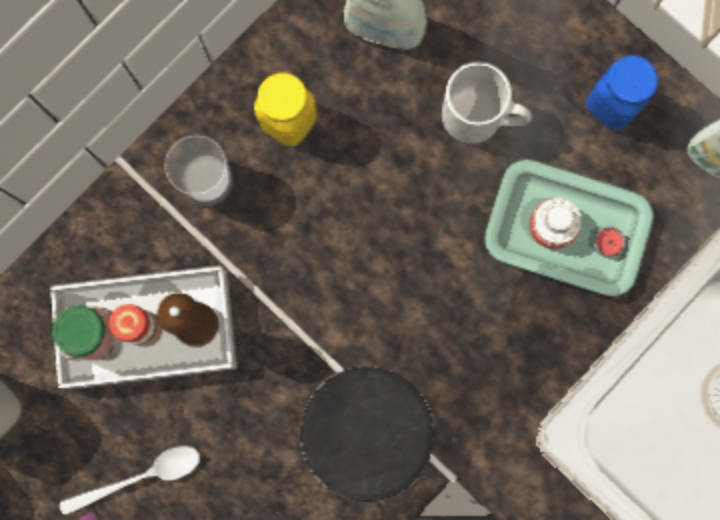

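The jam jar (80,330), spice jar (130,322) and mill (185,318) stand in the dish. The timer (557,222) and tea light (610,242) are on the tray floor, and the bystanders have not moved.

```bash
python3 -c "
from plant import workorder
print(workorder.close_job())"
```

```text
the job is handed in; nothing more can be done
None
```

I've handed the job in: the jam jar, spice jar and pepper mill stand upright in the white dish, and the timer and tea light are on the floor of the green tray. The glass, mug, spoon and look-alike jars weren't moved.

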